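# Show the edge of the notched gel plate

## Task

Two white gel-casting plates lie flat in the two lanes of the low steel ledge, where a gloved hand cannot get under them. Without lifting it, push the notched plate along its lane towards the ledge's open end (the one without a cross bar) until its front edge sticks out about 35 mm past the end, still lying flat and ready to be taken by that edge, then take the hand away. Leave the plain plate and everything else where it is.

Things in the scene. Friction and masses are not known exactly. Their poses are not given: they have to be found in the camera images.
- ledge: Fixed dark steel ledge with bright ribs; place and yaw vary. Origin on the bench midway between its two lanes; +y along the lanes to the open end, x across, z up. Deck top 50 mm above the bench; lanes y -170 to +170 mm, 86 mm wide, centred at x = -49 and +49 mm, between ribs 8 mm high. Closed end (y -170 to -162 mm): cross bar 14 mm high. Open end: no bar. Strip beyond x = +100 mm carries two vials
- ledge_lip (a point): Point on the open end's edge of the ledge, level with the deck top, midway between the lanes; axes as the ledge
- notched_plate: Loose white plate 80 x 110 x 6 mm, 45 to 91 g, flat in either lane. Origin at its outline's centre, on the underside; +y to the straight front edge (55 mm away), within 0.03 rad of the ledge's +y. The rear edge has a notch 48 mm wide, 24 mm deep between two 16 mm wide ears. At the start at least 40 mm of bare lane lie between ears and cross bar
- plate_front (a point): Middle of the notched plate's straight front edge, half-way up its thickness (3 mm above the deck)
- plate_notch (a point): Middle of the notch's floor, i.e. of the rear-facing edge at the bottom of the notch, half-way up the thickness; 31 mm behind the plate's centre
- plain_plate: Loose white plate of the same outline, 80 x 110 x 6 mm, without a notch, in the other lane: leave alone. Origin at the centre of its underside
- vial0: Small capped vial, 24 mm across, 42 mm high, standing on the ledge's strip; origin at the centre of its underside
- vial1: Second vial, the same size, on the same strip
- beaker: Small glass beaker, 48 mm across, 60 mm high, standing on the bench beyond the open end; origin under its centre
- rack_a: Tube rack, 100 x 230 x 56 mm, on the bench to the robot's right; origin under its centre
- rack_b: Tube rack, the same size, on the bench to the robot's left; origin under its centre
- spray_bottle: Spray bottle, 72 mm across, 235 mm high, on the bench to the left; origin under its centre
- marker: Marker pen, 136 mm long, 12 mm thick, lying on the bench to the right, nearer the robot than the ledge; origin under its middle
Mind the look-alikes: they are no part of the job. Leave any pink look-alike of the notched_plate alone.

How it is judged:
By the outcome, as a careful person would: the job done as asked, in the order asked, and still so for the second after the job is handed in, with the robot touching nothing.
It also fails if it takes over 38 s, if anything falls off the work surface, if the arm or the gripper's body presses on something with over 40 N, if the wrist force passes 120 N, or if a joint passes its speed limit or range.

## Robot

A 6-joint arm with a two-finger parallel gripper is mounted at the origin on the work surface. World frame = base frame: x ahead of the robot, y to its left, z up, the work surface at z = 0. Lengths are in mm, angles in rad, forces in N, time in s.
With the tool pointing down it reaches from about 350 to 975 mm from the base axis. Payload 7.1 kg.
Tool frame: the origin (TCP) lies midway between the tips of the shut fingers; the grasp point (between the pads) lies 19 mm behind it; z points along the fingers, x is the direction in which the jaws open and shut, and the axes are right-handed (so a half turn about z gives the same grasp; the last joint's range is limited). The gripper opens to 88 mm and grips with 3 to 60 N. Pads are 20 mm wide; open, the fingers measure 115 mm over their backs; the gripper's body (75 mm by 178 mm) begins 61 mm behind the grasp point.
Start: joints at [-1.181, 0.423, 1.63, -0, 1.089, -0.019], TCP at [248.458, -573.475, 222.675] pointing down, gripper open.
Joint ranges: [-3, 3], [-0.9, 2.11], [0.09, 2.58], [-1.31, 4.45], [0.11, 2.69], [-2.54, 2.54]. Speed limits (rad/s): [2.39, 2.39, 3.01, 3.14, 3.14, 3.14].

## Interface

Orientations are given as a rotation vector (axis times angle).
In Python, from workcell import telemetry, imaging, ticket gives the robot as it stands.
- The arm moves only by the tool jog_arm, never from a script. Its arguments are lists of equal length, an entry for each row: "travel": the shift along the world's x, y, z in units of 400 mm (1.0 is 400 mm), a list of three; "dr": the turn, a rotation vector about the world's x, y, z in units of 90 degrees (1.0 is 90 degrees), a list of three. In form: {"travel": [[tx, ty, tz], ...], "dr": [[wx, wy, wz], ...]}. A call has exactly 10 rows; each row is the pose to reach, as a shift and turn from the pose measured when the call began; what a row does not reach only later rows make up. A row lasts 1/10 s, in which the tool goes at most 50 mm and 8.59 degrees, less where a joint would pass 70% of its speed; a pose out of reach is approached as far as the arm can. A call with a number of a shift or a turn outside -1 to 1 is refused whole. A call with a gripper value outside its range is refused whole. "hand" is the opening, from -1 (shut) to 1 (fully open), set as the call begins (left out, the last holds). The fingers move at their own pace and stop on an object; the grip force is fixed at half the most. Time passes only in rows, so rows that repeat a pose let the fingers close, or fill a call up. It gives the time, the measured TCP pose, the force and the opening at its end, in the units of the state.
- telemetry.get_obs(): the state, without advancing time (a new reading comes with each control period).
- imaging.get_image(name): name is "scene" or "top"; returns a dict with "pixels" (420x560x3 uint8, red, green, blue), "range_z" (420x560 float32, mm along the optical axis (not along the pixel's ray), 0 where there is no reading), "fx", "fy", "cx", "cy" (pixels), "k1" (the pictures are not rectified: a ray, as slopes to the right and down, at radius r is drawn at 1 + k1 r^2 times it, then the intrinsics apply), "extrinsics" (4x4, takes a point from world to camera coordinates). Camera axes: x right, y down, z forward; pixel columns grow to the right and rows downward; lengths in mm; the calibration is good to about 2 mm. A picture is of the moment at which its call begins.
- ticket.close_job(): hands the job in, once; it reports no verdict.
The state is a dict: "t": time; "qpos": joint angles; "qvel": joint speeds; "joint_torque": joint torques, N m; "ee_pos": TCP position; "orientation": TCP orientation; "ft_force": force on the tool from outside, world axes, zero at the start; "moment": the same for the moment, N m; "width": finger opening in mm.
Only numpy, scipy, OpenCV 4.12 (cv2) and the standard library are available. Lean on these libraries where they do the work, as an engineer would, in place of code of your own. Each camera call takes 0.05 s, during which the arm holds its last target. There are 200 camera calls.

## Working session

There is one attempt and no reset: what is moved stays moved. The work goes in short steps, Python scripts to look and compute and a tool call to move; the robot and the scene stay as the last step left them, time stands still between calls to the robot, and variables do not carry over. Pictures are saved under pics/ and viewed, about 8 in all and at most 12, crops included, and the job is handed in when it is done.

Besides the shell and the picture viewer there is one more tool, called after "Request:" by a JSON object that holds its "op" and its "data". jog_arm: Moves the arm, as the interface text tells. Its arguments: {"type":"object","properties":{"travel":{"type":"array"},"dr":{"type":"array"},"hand":{"type":"number"}},"required":["travel","dr"]}

```bash
mkdir -p pics; cat > h.py <<'E'
import numpy as np, cv2
from workcell import telemetry, imaging, ticket
def grab(name):
    im=imaging.get_image(name); np.savez('/tmp/'+name+'.npz',**im); return im
def load(name):
    d=np.load('/tmp/'+name+'.npz'); return {k:d[k] for k in d}
def cam(im):
    K=np.array([[im['fx'],0,im['cx']],[0,im['fy'],im['cy']],[0,0,1]],float); return K,np.array([im['k1'],0,0,0,0],float)
def rays(im,uv):
    K,D=cam(im); p=cv2.undistortPoints(np.array(uv,float).reshape(-1,1,2),K,D)[:,0]; return np.c_[p,np.ones(len(p))]
def onplane(im,uv,z):
    E=im['extrinsics'];R,t=E[:3,:3],E[:3,3];c=-R.T@t; d=rays(im,uv)@R
    return c+d*((z-c[2])/d[:,2])[:,None]
def cloud(im):
    h,w=im['range_z'].shape; v,u=np.mgrid[:h,:w]; E=im['extrinsics'];R,t=E[:3,:3],E[:3,3]
    P=rays(im,np.c_[u.ravel(),v.ravel()])*im['range_z'].ravel()[:,None]
    return ((P-t)@R).reshape(h,w,3)
def proj(im,X):
    K,D=cam(im);E=im['extrinsics']; return cv2.projectPoints(np.array(X,float).reshape(-1,1,3),cv2.Rodrigues(E[:3,:3])[0],E[:3,3],K,D)[0][:,0]
def save(n,px,s=1): cv2.imwrite('pics/'+n,cv2.resize(px[...,::-1],None,fx=s,fy=s,interpolation=cv2.INTER_CUBIC))
E
python3 - <<'E'
from h import *
for n in('top','scene'):
    im=grab(n); save(n+'0.png',im['pixels'],1.4); print(n,im['fx'],im['k1'],im['extrinsics'].round(3).tolist())
print(telemetry.get_obs())
E
```

```text
top 498.5326894386931 -0.03802270445642915 [[-0.002, -1.0, -0.012, 19.797], [-0.988, 0.004, -0.157, 553.84], [0.158, 0.012, -0.987, 1575.451], [0.0, 0.0, 0.0, 1.0]]
scene 436.525550277158 -0.0036063538043573195 [[-0.542, 0.841, 0.007, 282.181], [0.548, 0.359, -0.756, -251.586], [-0.638, -0.406, -0.655, 1524.063], [0.0, 0.0, 0.0, 1.0]]
{'t': 0.1, 'qpos': array([-1.18100120e+00,  4.23760477e-01,  1.63061839e+00, -5.94441665e-06,
        1.08864873e+00, -1.89738645e-02]), 'qvel': array([-0.00049764, -0.00056129, -0.00265439, -0.00097713, -0.00088358,
       -0.00016497]), 'joint_torque': array([ 5.94681842e-04, -5.45612633e+01, -2.74324733e+01,  6.45249733e-02,
        1.87294430e-02, -6.73830527e-06]), 'ee_pos': array([ 248.26287893, -573.00570384,  221.9800245 ]), 'orientation': array([-2.62540666e+00,  1.72388458e+00,  1.86451241e-03]), 'ft_force': array([-0.93203312, -0.15801324,  0.60076262]), 'moment': array([-0.02976939, -0.04014538,  0.04570253]), 'width': 87.81043115032406}
```

View pics/top0.png

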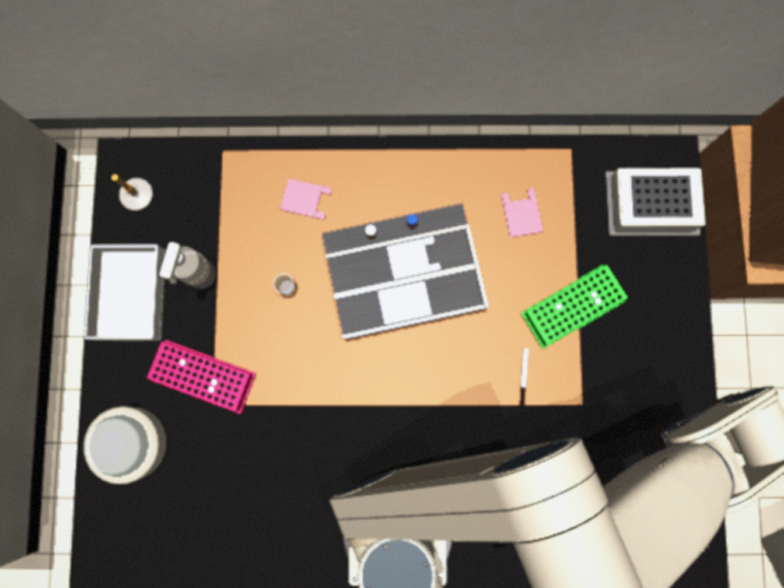

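View pics/scene0.png

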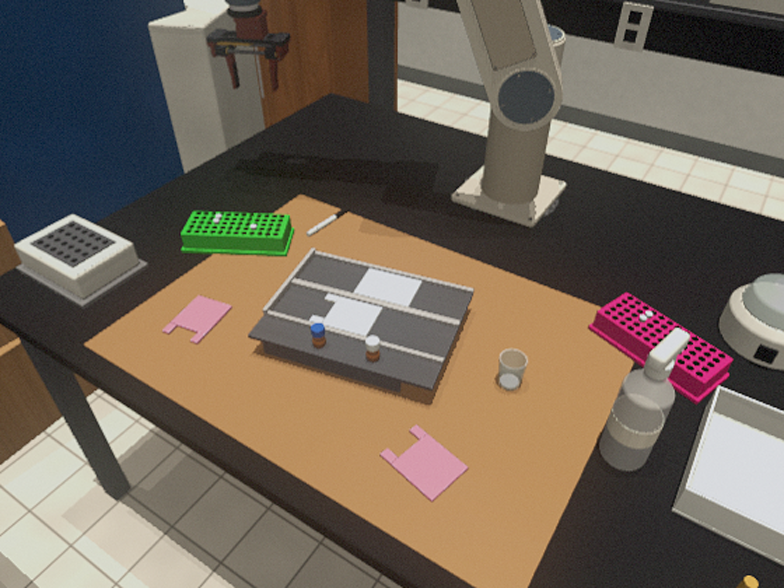

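The top view shows the ledge at about (405,270). Its open end is on the left (+y world), and the cross bar is on the right at x≈475. There are four candidates for the plate:
- White plate at (410,258) in the far lane, with a notch facing right.
- Plain white plate at (404,302) in the near lane.
- Pink notched plates at (304,198) and (522,213) on the bench, which are look-alikes.

The white one at (410,258) fits. I'll confirm it in a crop and measure it.

```bash
python3 - <<'E'
from h import *
im=load('top'); px=im['pixels']; C=cloud(im); 
save('crop1.png',px[140:250,220:360],5)
g=px.min(2)
x0,y0=220,140
# ledge pixels: depth z between 44 and 70 region
z=C[...,2]; m=np.zeros(z.shape,np.uint8); m[140:250,220:360]=((z>42)&(z<75))[140:250,220:360]
n,l,s,c=cv2.connectedComponentsWithStats(m); i=1+np.argmax(s[1:,4]); led=l==i
print('ledge px',s[i],'z med',np.median(z[led]))
P=C[led].copy(); r=cv2.minAreaRect(P[:,:2].astype(np.float32)); print('rect',r); print(cv2.boxPoints(r).round(1).tolist())
w=((g>170)&led).astype(np.uint8); w=cv2.morphologyEx(w,cv2.MORPH_OPEN,np.ones((5,5)))
n,l,s,c=cv2.connectedComponentsWithStats(w)
for i in range(1,n):
    if s[i,4]<60: continue
    v,u=np.where(l==i); Q=onplane(im,np.c_[u,v],56); r=cv2.minAreaRect(Q[:,:2].astype(np.float32)); print(c[i].round(1),s[i,4],'plate',np.round(r[0],1),np.round(r[1],1),r[2],'z',np.median(z[l==i]))
E
```

```text
ledge px [ 230  145  119   97 7968] z med 53.00697988501679
rect ((601.8663330078125, -15.426742553710938), (256.78680419921875, 340.8915100097656), 12.154671669006348)
[[440.5, 124.19999694824219], [512.2000122070312, -209.10000610351562], [763.2999877929688, -155.0], [691.5, 178.1999969482422]]
[290.6 201.2] 2042 plate [574.7 -23.4] [202.9 160.8] 11.306933403015137 z 56.92073161392796
```

View pics/crop1.png

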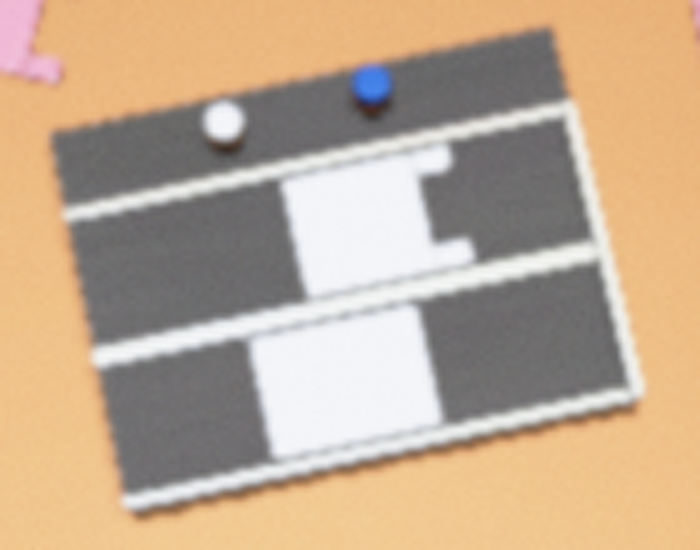

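The crop confirms it: the notched white plate has its ears and notch on the right, facing the cross bar, and sits in the far lane (x=+49). The front edge is on the left, facing the open end. Next I'll refine the poses with a rendered-model fit.

```bash
cat > fit.py <<'E'
from h import *
from scipy.optimize import minimize
R0=lambda x0,x1,y0,y1,z:[(x0,y0,z),(x1,y0,z),(x1,y1,z),(x0,y1,z)]
RIBS=[R0(-100,-92,-170,170,58),R0(-6,6,-170,170,58),R0(92,100,-170,170,58),R0(-100,100,-170,-162,64)]
NOT=[(-40,-55,56),(-24,-55,56),(-24,-31,56),(24,-31,56),(24,-55,56),(40,-55,56),(40,55,56),(-40,55,56)]
PLN=R0(-40,40,-55,55,56)
def T(p,pts):
    p=np.asarray(p,float);q=np.array(pts,float);c,s=np.cos(p[2]),np.sin(p[2]);q[:,:2]=q[:,:2]@np.array([[c,s],[-s,c]])+p[:2];return q
S=8
def render(im,box,p):
    u0,v0,u1,v1=box; a=np.zeros(((v1-v0)*S,(u1-u0)*S),np.uint8)
    for base,poly in [(p[:3],r) for r in RIBS]+[(p[3:6],NOT),(p[6:9],PLN)]:
        q=(proj(im,T(base,poly))-[u0,v0]+0.5)*S-0.5
        cv2.fillPoly(a,[np.round(q*16).astype(np.int32)],255,shift=4)
    return cv2.GaussianBlur(cv2.resize(a,(u1-u0,v1-v0),interpolation=cv2.INTER_AREA).astype(np.float32)/255,(0,0),.7)
def fit(im,p0,mask_extra=None,free=range(9)):
    free=list(free);p0=np.array(p0,float)
    reg=proj(im,T(p0[:3],R0(-103,103,-176,174,55))); u0,v0=np.floor(reg.min(0)).astype(int)-2;u1,v1=np.ceil(reg.max(0)).astype(int)+3
    box=(u0,v0,u1,v1); m=np.zeros(im['pixels'].shape[:2],np.uint8); cv2.fillPoly(m,[np.round(reg).astype(np.int32)],1)
    if mask_extra is not None: m&=mask_extra
    m=m[v0:v1,u0:u1]>0; I=im['pixels'][v0:v1,u0:u1,2].astype(float)/255  # blue: bench dark, white bright
    sc=np.array([3,3,.02]*3)[free]
    def cost(d):
        p=p0.copy();p[free]+=d*sc; A=render(im,box,p)[m]; B=np.c_[A,np.ones(len(A))]; r=I[m]-B@np.linalg.lstsq(B,I[m],rcond=None)[0]; return np.abs(r).mean()
    d=np.zeros(len(free))
    for k in range(3): res=minimize(cost,d,method='Powell',options=dict(xtol=1e-3,ftol=1e-6)); d=res.x
    p0[free]+=d*sc; return p0,res.fun
def rel(led,p):
    c,s=np.cos(led[2]),np.sin(led[2]);d=np.array(p[:2])-led[:2];return np.array([c*d[0]+s*d[1],-s*d[0]+c*d[1],p[2]-led[2]])
E
python3 - <<'E'
from fit import *
L=[574,-20.8,.212]; a=T(L,[(49,-5,0)])[0]; b=T(L,[(-49,0,0)])[0]
p=[*L,a[0],a[1],.212,b[0],b[1],.212]
for n in('top','scene'):
    im=load(n); q,f=fit(im,p); print(n,f,q.round(3).tolist(),'notched',rel(q[:3],q[3:6]).round(3),'plain',rel(q[:3],q[6:]).round(3)); np.save('/tmp/fit_'+n,q)
im=load('top');C=cloud(im)
for nm,(u,v) in dict(white=(264,165),blue=(294,157),beaker=(204,205)).items():
    Q=C[v-3:v+4,u-3:u+4].reshape(-1,3); print(nm,Q.mean(0).round(),rel(q[:3],[*Q.mean(0)[:2],0]).round(),Q[:,2].max().round())
E
```

```text
top 0.01824157161979033 [573.989, -20.235, 0.212, 627.461, -36.765, 0.223, 522.965, -15.264, 0.206] notched [ 4.8797e+01 -2.7412e+01  1.1000e-02] plain [-4.8836e+01  1.5596e+01 -6.0000e-03]
scene 0.03665600645335988 [572.485, -23.831, 0.212, 625.947, -40.515, 0.213, 520.799, -18.99, 0.204] notched [ 4.8756e+01 -2.7558e+01  1.0000e-03] plain [-4.9510e+01  1.5606e+01 -8.0000e-03]
white [685.  63.  81.] [128.  61.  -0.] 99.0
blue [700. -33. 119.] [123. -36.  -0.] 1643.0
beaker [566. 265.  13.] [ 54. 284.  -0.] 68.0
```

Request:
{"op": "jog_arm", "data": {"travel": [[0.04,0.045,0],[0.11,0.125,0],[0.18,0.205,0],[0.25,0.285,0],[0.32,0.365,0],[0.39,0.445,0],[0.46,0.525,0],[0.53,0.605,0],[0.59,0.685,0],[0.62,0.72,0]], "dr": [[0,0,0.07],[0,0,0.16],[0,0,0.25],[0,0,0.34],[0,0,0.43],[0,0,0.52],[0,0,0.61],[0,0,0.7],[0,0,0.79],[0,0,0.875]], "hand": -1}}

```text
t: 1.1
ee_pos: [497.6, -282.3, 221.7]
orientation: [-3.122, -0.346, 0.003]
ft_force: [-0.3, 0.1, -0.9]
width: 11.3
```

Request:
{"op": "jog_arm", "data": {"travel": [[0.08,0.09,0],[0.16,0.185,0],[0.24,0.28,-0.02],[0.3,0.35,-0.07],[0.345,0.4,-0.14],[0.3635,0.42,-0.2],[0.3635,0.42,-0.25],[0.3635,0.42,-0.27],[0.3635,0.42,-0.27],[0.3635,0.42,-0.27]], "dr": [[0,0,0],[0,0,0],[0,0,0],[0,0,0],[0,0,0],[0,0,0],[0,0,0],[0,0,0],[0,0,0],[0,0,0]]}}

```text
t: 2.1
ee_pos: [643.3, -114.7, 114.4]
orientation: [-3.122, -0.345, 0.001]
ft_force: [-0.3, 0.3, 0.4]
width: 0.1
```

```bash
python3 - <<'E'
from fit import *
from scipy.spatial.transform import Rotation as R
o=telemetry.get_obs(); M=R.from_rotvec(o['orientation']).as_matrix()
print(o['ee_pos'].round(1),o['ft_force'].round(1),o['width'],'toolx ang',np.arctan2(M[1,0],M[0,0]),'z',M[:,2].round(4))
for n in('top','scene'):
    L=np.load('/tmp/fit_%s.npy'%n)[:3]; print(n,rel(L,[*o['ee_pos'][:2],0]).round(2))
im=grab('scene'); u,v=proj(im,[o['ee_pos']])[0].astype(int); print(u,v); save('s1.png',im['pixels'][max(v-110,0):v+90,max(u-110,0):u+150],3)
E
```

```text
[ 643.3 -114.7  114.4] [-0.3  0.3  0.4] 0.08138540233316874 toolx ang 0.21992660526778235 z [-9.e-04  4.e-04 -1.e+00]
top [  47.88 -106.96   -0.21]
scene [  50.11 -103.76   -0.21]
217 199
```

View pics/s1.png

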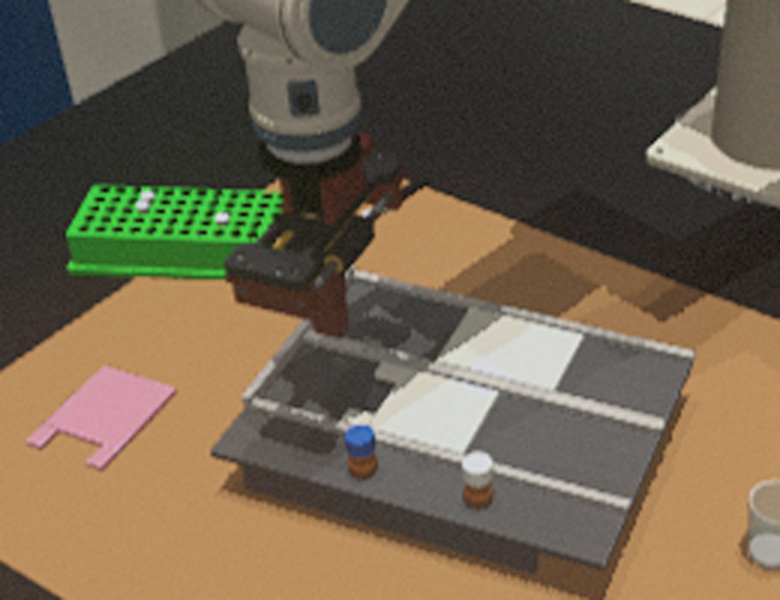

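The closed fingers (tip near crop (330,335)) are above the rear of the notched plate's lane, clear of the ears and the cross bar. I'm descending behind the ears.

Request:
{"op": "jog_arm", "data": {"travel": [[0,0,-0.03],[0,0,-0.07],[0,0,-0.1],[0,0,-0.125],[0,0,-0.14],[0,0,-0.148],[0,0,-0.152],[0,0,-0.155],[0,0,-0.155],[0,0,-0.155]], "dr": [[0,0,0],[0,0,0],[0,0,0],[0,0,0],[0,0,0],[0,0,0],[0,0,0],[0,0,0],[0,0,0],[0,0,0]]}}

```text
t: 3.15
ee_pos: [643.9, -114.9, 53.2]
orientation: [3.123, 0.345, 0.001]
ft_force: [0.6, 0.2, 0.0]
width: 0.7
```

Request:
{"op": "jog_arm", "data": {"travel": [[-0.002,0.0098,-0.002],[-0.0042,0.0196,-0.002],[-0.0063,0.0293,-0.002],[-0.0084,0.0391,-0.002],[-0.0105,0.0489,-0.002],[-0.0126,0.0587,-0.002],[-0.0147,0.0684,-0.002],[-0.0168,0.0782,-0.002],[-0.0189,0.088,-0.002],[-0.021,0.0978,-0.002]], "dr": [[0,0,0],[0,0,0],[0,0,0],[0,0,0],[0,0,0],[0,0,0],[0,0,0],[0,0,0],[0,0,0],[0,0,0]]}}

```text
t: 4.15
ee_pos: [635.4, -75.5, 52.4]
orientation: [3.123, 0.345, 0.001]
ft_force: [-0.1, -0.5, -0.3]
width: 0.8
```

```bash
python3 - <<'E'
from fit import *
o=telemetry.get_obs(); print(o['ee_pos'].round(1),o['ft_force'].round(1))
for n in('top','scene'):
    L=np.load('/tmp/fit_%s.npy'%n)[:3]; print(n,rel(L,[*o['ee_pos'][:2],0]).round(2))
im=grab('scene'); u,v=proj(im,[o['ee_pos']])[0].astype(int); print(u,v); save('s2.png',im['pixels'][max(v-60,0):v+60,max(u-70,0):u+90],5)
E
```

```text
[635.4 -75.5  52.4] [-0.1 -0.5 -0.3]
top [ 48.39 -66.92  -0.21]
scene [ 50.62 -63.72  -0.21]
233 221
```

View pics/s2.png

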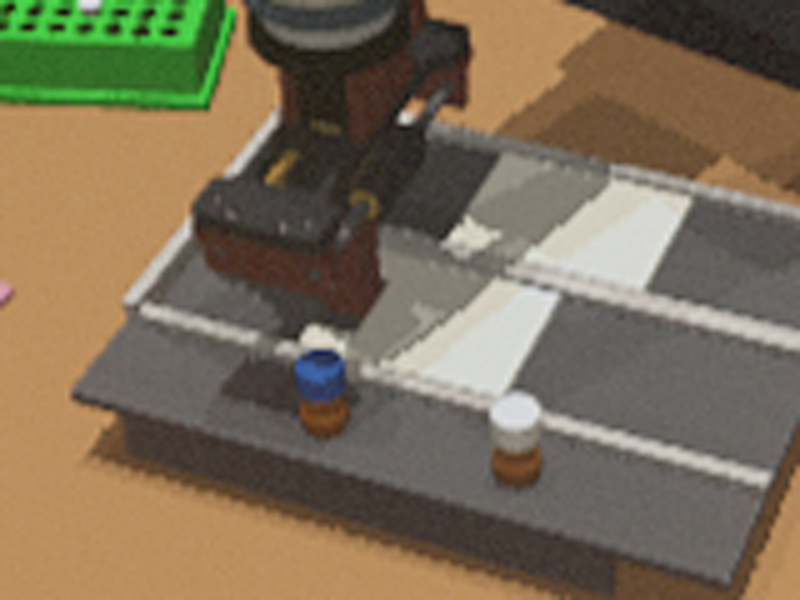

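The finger tips are inside the notch, close to its floor (crop (365,310)), with the ears on both sides and the vials clear. I'm pushing now.

Request:
{"op": "jog_arm", "data": {"travel": [[-0.003,0.0138,0],[-0.0069,0.0321,0],[-0.0109,0.0507,0],[-0.0151,0.07,0],[-0.0192,0.0892,0],[-0.0233,0.1083,0],[-0.0275,0.1275,0],[-0.0316,0.1467,0],[-0.0358,0.166,0],[-0.0395,0.1833,0]], "dr": [[0,0,0],[0,0,0],[0,0,0],[0,0,0],[0,0,0],[0,0,0],[0,0,0],[0,0,0],[0,0,0],[0,0,0]]}}

```text
t: 5.2
ee_pos: [619.3, -1.0, 52.4]
orientation: [-3.122, -0.345, -0.001]
ft_force: [-0.7, 0.6, 0.0]
width: 0.3
```

Request:
{"op": "jog_arm", "data": {"travel": [[-0.0042,0.0192,0],[-0.0083,0.0385,0],[-0.0125,0.0577,0],[-0.0165,0.0767,0],[-0.0206,0.0955,0],[-0.0246,0.1143,0],[-0.0285,0.132,0],[-0.032,0.1485,0],[-0.0346,0.161,0],[-0.0358,0.166,0]], "dr": [[0,0,0],[0,0,0],[0,0,0],[0,0,0],[0,0,0],[0,0,0],[0,0,0],[0,0,0],[0,0,0],[0,0,0]]}}

```text
t: 6.2
ee_pos: [604.8, 66.0, 52.4]
orientation: [-3.122, -0.346, -0.001]
ft_force: [0.2, -0.1, -0.2]
width: 0.4
```

```bash
python3 - <<'E'
from fit import *
o=telemetry.get_obs(); print(o['t'],o['ee_pos'].round(1),o['ft_force'].round(1))
for n in('top','scene'):
    L=np.load('/tmp/fit_%s.npy'%n)[:3]; print(n,rel(L,[*o['ee_pos'][:2],0]).round(2))
a=grab('top'); b=grab('scene'); save('t3.png',np.hstack([a['pixels'][130:250,210:350],b['pixels'][160:280,200:340]]),2.8)
E
```

```text
6.2 [604.8  66.   52.4] [ 0.2 -0.1 -0.2]
top [48.28 77.84 -0.21]
scene [50.51 81.04 -0.21]
```

View pics/t3.png

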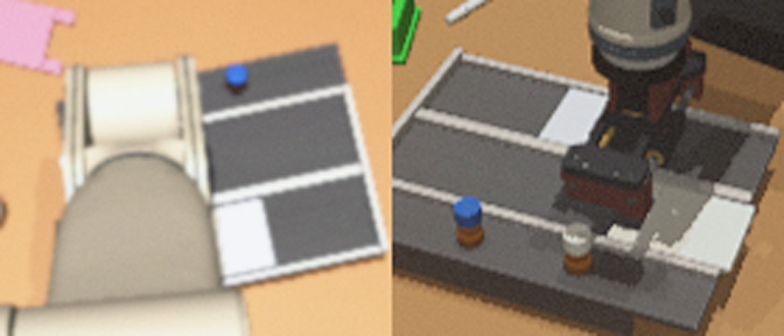

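```bash
cat > edge.py <<'E'
from fit import *
def edge(im,L,y0,y1,xs=(25,35,65,75,82)):
    ys=np.arange(y0,y1,.5); out=[]
    I=cv2.GaussianBlur(im['pixels'][...,2].astype(np.float32),(0,0),.6)
    for x in xs:
        q=proj(im,T(L,[(x,y,56) for y in ys])).astype(np.float32); p=cv2.remap(I,q[:,:1],q[:,1:],cv2.INTER_LINEAR)[:,0]
        half=(p.max()+p[-10:].min())/2; k=np.where(p>half)[0].max(); out.append((x,float(ys[k])+.25,int(p.max()),int(p.min())))
    return out
E
python3 - <<'E'
from edge import *
L=np.load('/tmp/fit_scene.npy'); im=load('scene')
i0=imaging.get_image('scene')
print(edge(im,L[:3],135,215))
E
```

```text
[(25, 177.75, 212, 87), (35, 177.25, 211, 76), (65, 177.75, 211, 57), (75, 177.75, 211, 49), (82, 177.75, 212, 47)]
```

Request:
{"op": "jog_arm", "data": {"travel": [[-0.002,0.0095,0],[-0.0042,0.0195,0],[-0.0064,0.0295,0],[-0.0086,0.0395,0],[-0.0106,0.049,0],[-0.0123,0.0565,0],[-0.0134,0.062,0],[-0.0141,0.065,0],[-0.0144,0.0665,0],[-0.0145,0.067,0]], "dr": [[0,0,0],[0,0,0],[0,0,0],[0,0,0],[0,0,0],[0,0,0],[0,0,0],[0,0,0],[0,0,0],[0,0,0]]}}

```text
t: 7.35
ee_pos: [599.1, 92.4, 52.4]
orientation: [-3.122, -0.345, -0.001]
ft_force: [0.4, -1.1, -0.0]
width: 0.2
```

```bash
python3 - <<'E'
from edge import *
L=np.load('/tmp/fit_scene.npy'); o=telemetry.get_obs(); print(o['t'],o['ee_pos'].round(1),o['ft_force'].round(1),rel(L[:3],[*o['ee_pos'][:2],0]).round(2))
im=grab('scene'); print(edge(im,L[:3],160,235))
E
```

```text
7.35 [599.1  92.4  52.4] [ 0.4 -1.1 -0. ] [ 50.49 107.99  -0.21]
[(25, 204.75, 211, 89), (35, 204.25, 212, 89), (65, 204.75, 212, 61), (75, 204.75, 211, 59), (82, 204.75, 212, 53)]
```

The front edge now sits about 34.6 mm past the lip. I'm backing the fingers off the notch floor, then lifting.

Request:
{"op": "jog_arm", "data": {"travel": [[0.002,-0.01,0],[0.0042,-0.0196,0],[0.0063,-0.03,0],[0.0063,-0.03,0.02],[0.0063,-0.03,0.07],[0.0063,-0.03,0.14],[0.0063,-0.03,0.22],[0.0063,-0.03,0.3],[0.0063,-0.03,0.36],[0.0063,-0.03,0.38]], "dr": [[0,0,0],[0,0,0],[0,0,0],[0,0,0],[0,0,0],[0,0,0],[0,0,0],[0,0,0],[0,0,0],[0,0,0]]}}

```text
t: 8.4
ee_pos: [603.1, 80.5, 207.8]
orientation: [-3.122, -0.345, -0.008]
ft_force: [0.4, -0.1, 0.1]
width: 0.5
```

Request:
{"op": "jog_arm", "data": {"travel": [[-0.03,-0.08,0],[-0.08,-0.18,0],[-0.14,-0.28,0],[-0.2,-0.38,0],[-0.26,-0.48,0],[-0.32,-0.58,0],[-0.38,-0.68,0],[-0.43,-0.77,0],[-0.46,-0.84,0],[-0.46,-0.86,0]], "dr": [[0,0,0],[0,0,0],[0,0,0],[0,0,0],[0,0,0],[0,0,0],[0,0,0],[0,0,0],[0,0,0],[0,0,0]]}}

```text
t: 9.4
ee_pos: [417.4, -265.4, 207.3]
orientation: [-3.122, -0.34, -0.007]
ft_force: [-0.1, 0.7, 0.5]
width: 0.6
```

```bash
python3 - <<'E'
from edge import *
o=telemetry.get_obs(); print(o['t'],o['ee_pos'].round(1),o['ft_force'].round(1))
for n in('top','scene'):
    p=np.load('/tmp/fit_%s.npy'%n); p0=p.copy(); im=grab(n); p[3:6]=T(p0[:3],[(49,149.7,0)])[0]; p[5]=p0[2]
    m=np.ones(im['pixels'].shape[:2],np.uint8)
    q,f=fit(im,p,m); print(n,f,'notched',rel(q[:3],q[3:6]).round(3),'plain',rel(q[:3],q[6:]).round(3),'ledge shift',(q[:3]-p0[:3]).round(2),'edge',edge(im,q[:3],180,235))
C=cloud(load('top')); m=load('top')
q=np.load('/tmp/fit_top.npy')[:3]
for y in (100,130,160,180,195): 
    u,v=proj(m,T(q,[(49,y,56)]))[0].round().astype(int); print(y,np.median(C[v-1:v+2,u-3:u+4,2]).round(1))
save('f.png',load('scene')['pixels'],1.4)
E
```

```text
9.4 [ 417.4 -265.4  207.3] [-0.1  0.7  0.5]
top 0.01630510510930091 notched [ 4.89700e+01  1.48284e+02 -1.00000e-03] plain [-4.8873e+01  1.5641e+01 -6.0000e-03] ledge shift [0. 0. 0.] edge [(25, 204.75, 247, 137), (35, 205.25, 248, 134), (65, 205.75, 248, 134), (75, 205.25, 248, 133), (82, 205.75, 246, 132)]
scene 0.03388014133863009 notched [4.88750e+01 1.49256e+02 7.00000e-03] plain [-4.9513e+01  1.5590e+01 -8.0000e-03] ledge shift [-0.01 -0.01 -0.  ] edge [(25, 204.75, 219, 96), (35, 204.75, 220, 96), (65, 204.75, 220, 65), (75, 204.75, 220, 64), (82, 204.25, 221, 59)]
100 51.3
130 57.0
160 57.7
180 56.4
195 56.1
```

View pics/f.png

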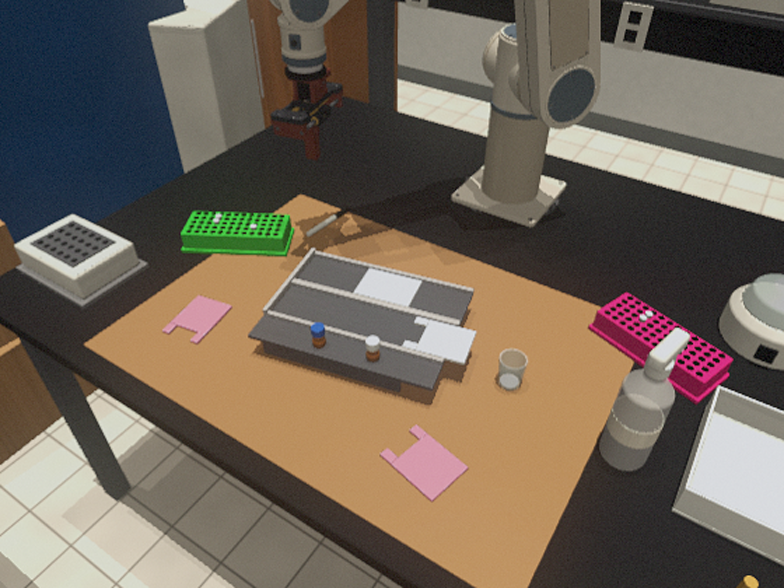

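The plate's front end (scene (475,340)) sticks out flat past the lip. The beaker, vials, plain plate, marker and pink plates are where they were, and the arm is clear. I'm handing the job in.

```bash
python3 -c "
from workcell import ticket; print(ticket.close_job())"
```

```text
the job is handed in; nothing more can be done
None
```

The notched white plate now sticks out about 35 mm past the ledge's open end, lying flat. I put the shut fingers into its notch, pushed it about 177 mm along the far lane, then backed the hand off, lifted it and moved it away. I handed the job in at about 9.5 s of the 38 s allowed.

- **Overhang:** tracing the front edge gave about 35 mm in both cameras (34.3–34.8 mm in the scene view, 34.8–35.8 mm in the top view). The whole-outline fits disagree slightly, giving 33.3 mm (top) and 34.3 mm (scene).
- **Flatness:** depth over the plate reads 56–58 mm from lane to overhang, so it is not tilted beyond the depth noise.
- **Other objects:** the plain plate moved less than 0.1 mm in the fits. The vials, beaker, racks, spray bottle, marker and pink plates look unmoved in the last picture; I did not measure them.
- **Forces:** the wrist readings at the end of each move stayed near 1 N.
- **Calibration:** the two cameras disagree by up to about 4 mm on where the ledge lies in the world. The overhang was measured relative to the ledge, so this hardly affects it.

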